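# Release a latched battery through the service slot and lift it out

## Robot

A 6-joint arm with a two-finger parallel gripper is mounted at the origin on the work surface; the furniture and walls round the work are solid. World frame = base frame: x ahead of the robot, y to its left, z up, the work surface at z = 0. Lengths are in mm, angles in rad, forces in N, time in s.
With the tool pointing down it reaches from about 350 to 975 mm from the base axis. Payload 7.1 kg.
Tool frame: the origin (TCP) lies midway between the tips of the shut fingers; the grasp point (between the pads) lies 19 mm behind it; z points along the fingers, y is the line along which they close (so a half turn about z gives the same grasp; the last joint's range is limited). The gripper opens to 88 mm and grips with 3 to 60 N. Pads are 20 mm wide; open, the fingers measure 115 mm over their backs; the gripper's body (75 mm by 178 mm) begins 61 mm behind the grasp point.
Start: joints at [1.219, 0.423, 1.63, -0, 1.089, -0.019], TCP at [204.15, 590.701, 222.675] pointing down, gripper open.
Joint ranges: [-3, 3], [-0.9, 2.11], [0.09, 2.58], [-1.31, 4.45], [0.11, 2.69], [-2.54, 2.54]. Speed limits (rad/s): [2.39, 2.39, 3.01, 3.14, 3.14, 3.14].

## Interface

Orientations are given as a rotation vector (axis times angle).
In Python, from workcell import ctrl gives the robot as it stands.
- The arm moves only by the shell command python3 -m inch 'ROWS' [OPENING]. ROWS is JSON, a list of rows, each an object with "xyz": the shift along the tool's x, y, z in mm, a list of three; "rot": the turn, a rotation vector about the tool's x, y, z in rad, a list of three. In form: [{"xyz": [dx, dy, dz], "rot": [ax, ay, az]}, ...]. A call has 1 to 12 rows; each row is the pose to reach, as a shift and turn from the pose commanded when the call began, along the tool's axes at that moment; what a row does not reach only later rows make up. A row lasts 1/12 s, in which the tool goes at most 41.7 mm and 7.16 degrees, less where a joint would pass 70% of its speed; a pose out of reach is approached as far as the arm can. A call with a gripper value outside its range is refused whole. OPENING is the closure in counts, from 0 (fully open) to 255 (shut), set as the call begins (- or left out, the last holds). The fingers move at their own pace and stop on an object; the grip force is fixed at half the most. Time passes only in rows, so rows that repeat a pose let the fingers close. It gives the time, the measured TCP pose, the force, the opening and the grip force at its end, in the units of the state.
- ctrl.get_obs(): the state, without advancing time (a new reading comes with each control period).
- ctrl.get_image(name): name is "scene" or "top" or "wrist"; returns the picture (480x640x3 uint8, red, green, blue); there is no depth.
- ctrl.camera_model(name): a dict with "fx", "fy", "cx", "cy" (pixels), "position" and "attitude" of the camera in the world. Camera axes: x right, y up, looking along -z (the intrinsics and any distortion apply to the point x, -y, -z); pixel columns grow to the right and rows downward; lengths in mm; the calibration is good to about 2 mm. The wrist camera is an equidistant fisheye: a pixel r from the principal point sees the ray r / f radians off the axis. A picture is of the moment at which its call begins: read the wrist's pose just before it. camera_model takes no time and is no camera call; for the wrist camera it gives the pose at the moment of the call.
- ctrl.close_job(): hands the job in; it is judged then, once.
The state is a dict: "t": time; "qpos": joint angles; "qvel": joint speeds; "joint_torque": joint torques, N m; "ee_pos": TCP position; "orientation": TCP orientation; "ft_force": force on the tool from outside, world axes, zero at the start; "moment": the same for the moment, N m; "width": finger opening in mm; "grasp_force": force on a finger pad.
Only numpy, scipy, OpenCV 4.12 (cv2) and the standard library are available. Lean on these libraries where they do the work, as an engineer would, in place of code of your own. Each camera call takes 0.05 s, during which the arm holds its last target. There are 200 camera calls.

## Task

The battery of the portable meter is held down by a latch hidden behind the narrow slot in its panel. Take the screwdriver by its handle, feel through the slot for the springy latch tab and push it in gently until the battery pops up, never forcing the meter or jabbing the battery that lies behind the tab. Lay the screwdriver down flat on the bench, lift the battery out and stand it upright in the tray, leaving the jar, the circuit board and the solder spool where they are.

Things in the scene. Friction and masses are not known exactly. Their poses are not given: they have to be found in the camera images.
- meter: portable bench meter, dark grey box 96 mm deep (own x), 112 mm wide (own y), 86 mm high, fixed; origin at the centre of its underside, z up. Its -x side, facing the robot, is the panel with the service slot (outer face at own x = -48 mm); the battery bay opens in its top. More than 20 N of the screwdriver on any part of it, latch included, breaks it
- slot (a point): centre of the slot's mouth, on the outer face of the meter's -x panel, 36 mm above the bench; axes as the meter's: own +x leads straight in. The slot is 36 mm long (along own y), 8 mm high, in a wall 3 mm thick; behind it is free space but for the latch tab. Where the tab is missed, the battery's side is met 30 mm behind the outer face
- driver_grip (a point): screwdriver (the only one), lying on the bench: handle 21 mm thick, 84 mm long, round shaft 4.8 mm thick, 159 mm over all; this point is on its axis in the handle, 10.5 mm above the bench; own -y points along the shaft to the tip, 106.5 mm away; the handle reaches from 33 mm before this point to 51 mm behind it
- driver_tip (a point): tip of the screwdriver's shaft, on its axis; axes as driver_grip's
- battery_mid (a point): battery, grey upright block with dark cap, 28 mm thick (own x), 64 wide (own y), 62 tall, 110 g; its centre, axes as the meter's. Latched: top level with the meter's, this point 55 mm above the bench. Freed, a spring lifts it 24 mm, to be gripped across the 28 mm and drawn up 40 mm more to come clear. More than 10 N of the screwdriver harms it
- tray: open black tray, 108 x 128 mm over its rim (own x, y), 26 mm high, inside 98 x 118 mm, walls 3 mm, inner floor 3 mm above the bench; fixed; origin at the centre of its underside
- flux: white flux jar, 38 mm across, 26 mm high; origin at the centre of its underside; leave it alone
- board: circuit board lying flat, 45 x 58 mm, 8 mm high; origin at the centre of its underside; leave it alone
- spool: solder spool, 54 x 62 mm, 40 mm high; origin at the centre of its underside; leave it alone
- latch_zone (a point): mid point of where the hidden latch tab can be, 13 mm straight in from the slot's centre; axes as the meter's. The tab, an upright bar 8 mm wide (y), 3 mm thick (x), 12 mm tall, has its centre -13 to +13 mm along y from here, its face -1.5 to +1.5 mm along x, different in each meter. Pushed to +x it yields (3 to 10 N), frees the battery after 3 to 7 mm, stops hard at about 9 mm
There are look-alikes about, which are no part of the job. Leave any green or orange look-alike of the part that bears battery_mid alone.

How it is judged:
By the outcome, as a careful person would: the job done as asked, in the order asked, and still so for the second after the job is handed in, with the robot touching nothing.
It also fails if it takes over 72 s, if anything falls off the work surface, if the arm or the gripper's body presses on something with over 40 N, if the wrist force passes 120 N, or if a joint passes its speed limit or range.

## Working session

There is one attempt and no reset: what is moved stays moved. The work goes in short steps, Python scripts to look and compute and a shell command to move; the robot and the scene stay as the last step left them, time stands still between calls to the robot, and variables do not carry over. Pictures are saved under pics/ and viewed, at most 11 in all, crops included, and the job is handed in when it is done.

```bash
mkdir -p pics; ls
python3 - <<'E'
from workcell import ctrl
import cv2
for n in ("scene","top"):
    cv2.imwrite(f"pics/{n}1.png",ctrl.get_image(n)[:,:,::-1]); print(n,ctrl.camera_model(n))
print(ctrl.camera_model("wrist"))
print(ctrl.get_obs())
E
```

```text
pics
scene {'fx': 498.69756615028666, 'fy': 498.69756615028666, 'cx': 318.1448861000588, 'cy': 234.1741182511656, 'position': array([-350.96009408, -498.77716854,  490.32839713]), 'attitude': array([ 0.97498105, -0.63775904, -0.98498655])}
top {'fx': 480.6455385295442, 'fy': 480.6455385295442, 'cx': 316.20131191972564, 'cy': 239.43097183605988, 'position': array([ 208.4214553 , -165.41949149,  981.80696074]), 'attitude': array([ 0.17144503, -0.13229113, -1.54746362])}
{'fx': 371.64829954431775, 'fy': 371.64829954431775, 'cx': 323.0279628604497, 'cy': 240.125223159173, 'position': array([132.046683  , 615.33051835, 382.69780141]), 'attitude': array([-0.24179223, -0.16898388,  1.23040572])}
{'t': 0.1, 'qpos': array([ 1.21899881e+00,  4.23733988e-01,  1.63062767e+00, -1.21062324e-05,
        1.08865244e+00, -1.89895425e-02]), 'qvel': array([ 0.00257613, -0.00076223, -0.00034524,  0.00142519, -0.00229311,
        0.00077084]), 'joint_torque': array([ 3.63242918e-05, -5.45617461e+01, -2.74322391e+01,  6.44576875e-02,
        1.89262762e-02, -5.38334689e-05]), 'ee_pos': array([203.97684687, 590.21856654, 221.99291902]), 'orientation': array([-5.20313762e-01, -3.09794982e+00,  2.19747310e-03]), 'ft_force': array([-0.20072865,  0.16918649, -0.14057176]), 'moment': array([-0.00294681,  0.00099383, -0.02707167]), 'grasp_force': 0.0, 'width': 87.8369879349097}
```

View pics/scene1.png

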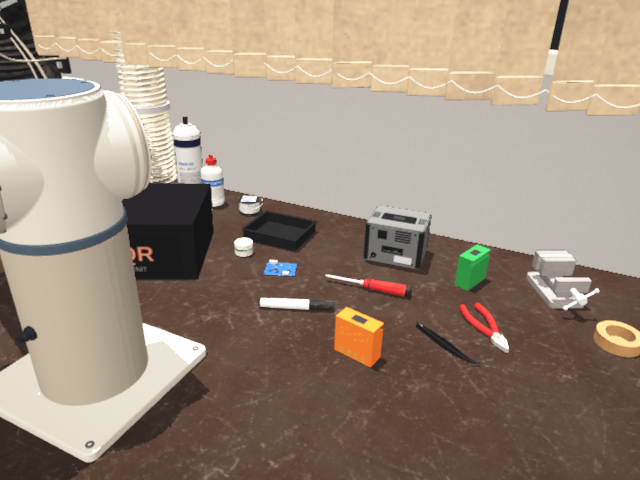

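View pics/top1.png

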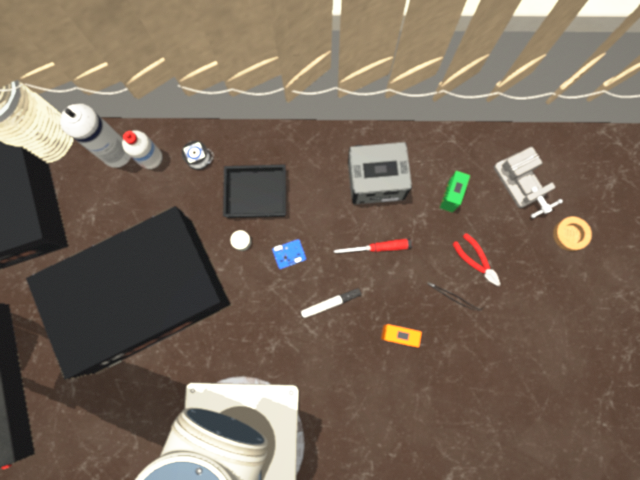

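The scene picture shows the meter at (398,238), the red screwdriver at (370,286) and the tray at (280,230). It also shows the jar at (244,246), the board at (281,268), the spool at about (251,204), a green battery look-alike at (473,268) and an orange one at (358,337).

In the top picture:
- meter (380,173), battery in its top opening (382,169)
- screwdriver handle (390,246), tip (335,250)
- tray (256,192), jar (240,240), board (290,254), spool (197,155)

Could be mistaken for the screwdriver: red-handled driver (390,246), white pen or knife (330,303), tweezers (455,295), pliers (477,260). I choose the red one.

Could be mistaken for the battery: grey block in the meter (382,169), green (456,190), orange (402,335). I choose the grey one in the meter. One close crop will check both choices.

```bash
cat > h.py <<'E'
import numpy as np, cv2
from scipy.spatial.transform import Rotation as R
from workcell import ctrl
def ray(cam,uv,m=None):
    m=m or ctrl.camera_model(cam); x=(uv[0]-m['cx'])/m['fx']; y=(uv[1]-m['cy'])/m['fy']
    if cam=='wrist':
        r=np.hypot(x,y); s=np.sin(r)/max(r,1e-9); d=np.array([x*s,-y*s,-np.cos(r)])
    else: d=np.array([x,-y,-1.])
    return np.array(m['position']),R.from_rotvec(m['attitude']).apply(d)
def at(cam,uv,z,m=None):
    p,d=ray(cam,uv,m); return p+d*(z-p[2])/d[2]
def proj(cam,P,m=None):
    m=m or ctrl.camera_model(cam); c=R.from_rotvec(m['attitude']).inv().apply(np.array(P,float)-m['position'])
    x,y,z=c[0],-c[1],-c[2]
    if cam=='wrist':
        h=np.hypot(x,y); t=np.arctan2(h,z); x,y=x/h*t,y/h*t
    else: x,y=x/z,y/z
    return np.array([m['cx']+m['fx']*x,m['cy']+m['fy']*y])
E
python3 - <<'E'
from h import *
im=cv2.imread('pics/top1.png'); c=im[130:270,320:480]
cv2.imwrite('pics/crop1.png',cv2.resize(c,None,fx=5,fy=5,interpolation=cv2.INTER_CUBIC)[:600*1])
for n,uv,z in [('grip',(390,246),10.5),('tip',(335,250),10.5),('meter',(380,169),86),('tray',(256,192),26),('flux',(240,240),26),('board',(290,254),8),('spool',(197,155),40)]: print(n,at('top',uv,z).round(0))
E
```

```text
grip [ 388. -290.   10.]
tip [ 377. -178.   10.]
meter [ 526. -263.   86.]
tray [494. -13.  26.]
flux [392.  15.  26.]
board [368. -86.   8.]
spool [568. 112.  40.]
```

View pics/crop1.png

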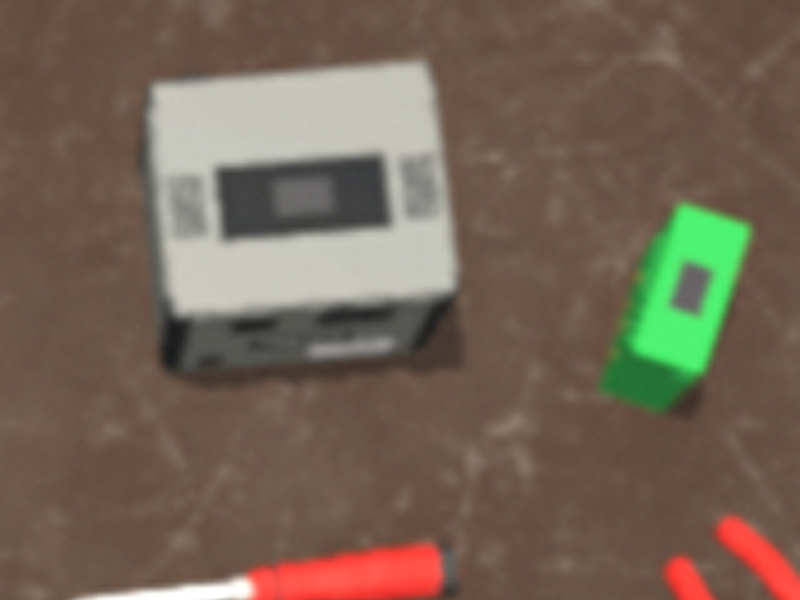

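```bash
cat >> h.py <<'E'
def pose():
    o=ctrl.get_obs(); return np.array(o['ee_pos']),R.from_rotvec(o['orientation']),o
def down(yaw): # tool down, tool y at azimuth yaw
    y=np.array([np.cos(yaw),np.sin(yaw),0]); z=np.array([0,0,-1.]); x=np.cross(y,z)
    return R.from_matrix(np.stack([x,y,z],1))
def go(p,yaw):
    q,r,o=pose(); print('xyz',r.inv().apply(np.array(p)-q).round(1),'rot',(r.inv()*down(yaw)).as_rotvec().round(3))
E
python3 - <<'E'
from h import *
C=np.array([at('top',u,86)[:2] for u in [(350.4,146.6),(405.6,143),(411.4,188),(354,193)]])
print(C.round(1),C.mean(0).round(1),np.linalg.norm(np.roll(C,-1,0)-C,axis=1))
for e in (C[0]-C[3],C[1]-C[2],): print('x az',np.arctan2(e[1],e[0]))
for e in (C[0]-C[1],C[3]-C[2]): print('y az',np.arctan2(e[1],e[0])-np.pi/2)
for u,z in [((335,250),10.5),((370,247.4),10.5),((411,243.6),10.5)]: print(at('top',u,z))
q,r,o=pose(); m=ctrl.camera_model('wrist'); print(q,r.inv().apply(m['position']-q),(r.inv()*R.from_rotvec(m['attitude'])).as_matrix().round(3))
go((480,150,230),0.5); go((410,-290,230),0.0)
E
```

```text
[[ 571.7 -204.8]
 [ 580.4 -313.3]
 [ 488.3 -323. ]
 [ 476.7 -212.4]] [ 529.3 -263.4] [108.82520036  92.63224467 111.23182149  95.24117446]
x az 0.07952081977049769
x az 0.10515549440350432
y az 0.07989458203715127
y az 0.10361732588838768
[ 377.49051213 -178.09406648   10.5       ]
[ 384.05266803 -249.65043462   10.5       ]
[ 393.30006917 -333.38356813   10.5       ]
[203.97684687 590.21856654 221.99291902] [ 7.61899068e+01  6.57484017e-03 -1.60703814e+02] [[ 0.     0.962  0.273]
 [ 1.    -0.001  0.001]
 [ 0.001  0.273 -0.962]]
xyz [-404.7 -325.9   -7.6] rot [-0.001  0.001  0.738]
xyz [-482.3 -764.6   -6.9] rot [-1.000e-03  1.000e-03  1.238e+00]
```

```bash
python3 -m inch '[{"xyz":[-405,-326,-8],"rot":[0,0,0.738]},{"xyz":[-405,-326,-8],"rot":[0,0,0.738]},{"xyz":[-405,-326,-8],"rot":[0,0,0.738]},{"xyz":[-405,-326,-8],"rot":[0,0,0.738]},{"xyz":[-405,-326,-8],"rot":[0,0,0.738]},{"xyz":[-405,-326,-8],"rot":[0,0,0.738]},{"xyz":[-405,-326,-8],"rot":[0,0,0.738]},{"xyz":[-405,-326,-8],"rot":[0,0,0.738]},{"xyz":[-405,-326,-8],"rot":[0,0,0.738]},{"xyz":[-405,-326,-8],"rot":[0,0,0.738]},{"xyz":[-405,-326,-8],"rot":[0,0,0.738]},{"xyz":[-405,-326,-8],"rot":[0,0,0.738]}]'; python3 -c "
from h import *
go((388,-283.5,130),0.1)"
```

```text
t: 1.1
ee_pos: [470.3, 165.2, 230.3]
orientation: [-1.603, -2.702, 0.0]
ft_force: [1.0, 2.4, -1.1]
width: 87.5
grasp_force: 0.0
xyz [-354.3 -287.3  100.4] rot [-0.  -0.   0.4]
```

```bash
python3 -m inch '[{"xyz":[-340,-276,100],"rot":[0,0,0.4]},{"xyz":[-340,-276,100],"rot":[0,0,0.4]},{"xyz":[-340,-276,100],"rot":[0,0,0.4]},{"xyz":[-340,-276,100],"rot":[0,0,0.4]},{"xyz":[-340,-276,100],"rot":[0,0,0.4]},{"xyz":[-340,-276,100],"rot":[0,0,0.4]},{"xyz":[-340,-276,100],"rot":[0,0,0.4]},{"xyz":[-340,-276,100],"rot":[0,0,0.4]},{"xyz":[-340,-276,100],"rot":[0,0,0.4]},{"xyz":[-340,-276,100],"rot":[0,0,0.4]},{"xyz":[-340,-276,100],"rot":[0,0,0.4]},{"xyz":[-340,-276,100],"rot":[0,0,0.4]}]'
python3 - <<'E'
from h import *
ctrl.get_image('wrist');ctrl.get_image('wrist')
go((388,-283.5,130),0.1)
import pickle
m=ctrl.camera_model('wrist'); im=ctrl.get_image('wrist')[:,:,::-1].copy(); pickle.dump(m,open('m1.pkl','wb'))
cv2.imwrite('pics/w1.png',im)
for P in [(388,-283.5,10.5),(377.5,-178,10.5),(481.5,-268,36),(529,-263,86)]: print(proj('wrist',P,m))
E
```

```text
t: 2.1
ee_pos: [389.6, -267.9, 129.3]
orientation: [2.113, 2.325, -0.001]
ft_force: [1.2, 0.4, -0.0]
width: 88.1
grasp_force: 0.0
xyz [-19.1  -3.7  -0.2] rot [-0.001 -0.001 -0.003]
[320.32087612 257.95410399]
[319.85732536 121.72098447]
[445.92883003 260.19229986]
[532.45395563 282.61867265]
```

View pics/w1.png

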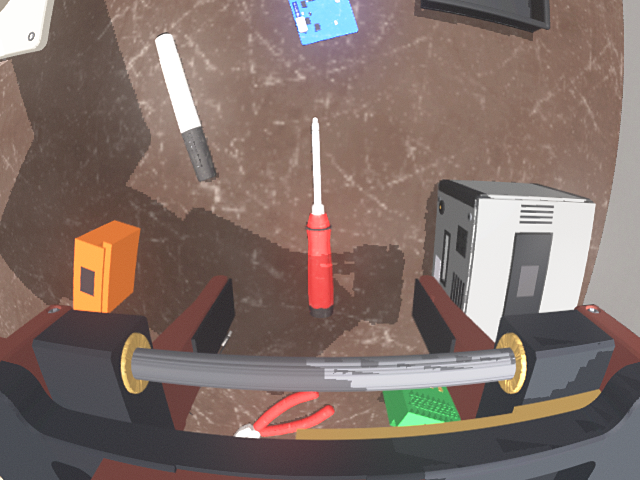

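The wrist picture shows the red driver with its tip at (315,118), collar at (318,210) and butt at (320,316). The slot is the dark line at about (445,258), running from (449,232) to (442,285). The meter's top corners are at (475,199) and (592,205), and the grey battery is at (527,275).

Run:
```python
from h import *
import pickle
m=pickle.load(open('m1.pkl','rb'))
for n,u,z in [('tip',(315,118),10.5),('hfront',(318,211),10.5),('hend',(320,316),12),('mc1',(475,199),86),('mc2',(592,205),86)]: print(n,at('wrist',u,z,m).round(1))
im=cv2.imread('pics/w1.png')
h=cv2.cvtColor(im,cv2.COLOR_BGR2HSV); M=((h[...,0]<6)|(h[...,0]>174))&(h[...,1]>170)&(h[...,2]>120)
M[:, :300]=0; M[:,345:]=0; M[:200]=0;M[320:]=0
ys,xs=np.nonzero(M); print(ys.min(),ys.max())
for y in (225,240,255,270,285,300): r=np.nonzero(M[y])[0]; print(y,r.min(),r.max(),at('wrist',(r.mean(),y),10.5,m).round(1), (at('wrist',(r.max(),y),10.5,m)-at('wrist',(r.min(),y),10.5,m)).round(1)[0])
g=im[225:300,425:480]; cv2.imwrite('pics/slot.png',cv2.resize(g,None,fx=8,fy=8,interpolation=cv2.INTER_CUBIC))
```

```text
tip [ 373.6 -175.5   10.5]
hfront [ 382.6 -245.9   10.5]
hend [ 392.6 -334.4   12. ]
mc1 [ 473.4 -213.5   86. ]
mc2 [ 565.9 -204.8   86. ]
214 307
225 307 329 [ 383.6 -256.9   10.5] 17.0
240 327 327 [ 391.8 -268.2   10.5] 0.0
255 308 330 [ 388.2 -281.    10.5] 17.4
270 308 331 [ 388.8 -293.7   10.5] 18.4
285 308 332 [ 390.5 -306.7   10.5] 19.5
300 310 332 [ 392.  -320.1   10.5] 18.1
```

View pics/slot.png

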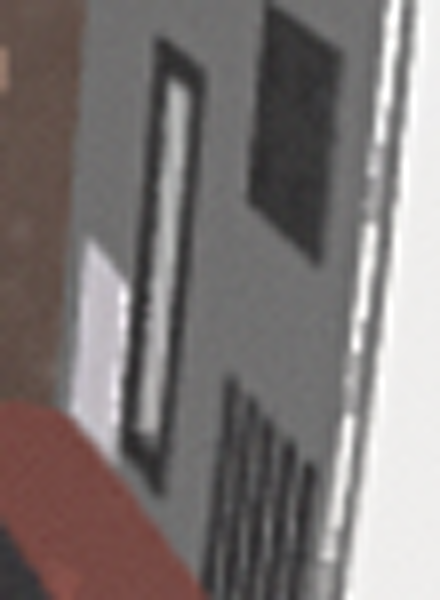

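Run:
```python
from h import *
import pickle
m=pickle.load(open('m1.pkl','rb'))
print('slot',at('wrist',(445.3,257.2),36,m))
for u in [(449,231),(445.3,280)]: print(at('wrist',u,36,m))
print(pose()[0]); go((387.5,-282.5,6),0.115)
```

```text
slot [ 480.51621844 -265.70606315   36.        ]
[ 479.53127821 -245.4329603    36.        ]
[ 484.32891197 -283.86723987   36.        ]
[ 390.10052544 -263.21104288  130.05917445]
xyz [-19.1  -4.4 124. ] rot [-0.001 -0.001 -0.016]
```

```bash
python3 -m inch '[{"xyz":[-19,-4,30],"rot":[-0.1,0,-0.016]},{"xyz":[-19,-4,50],"rot":[-0.1,0,-0.016]},{"xyz":[-19,-4,70],"rot":[-0.1,0,-0.016]},{"xyz":[-19,-4,80],"rot":[-0.1,0,-0.016]},{"xyz":[-19,-4,90],"rot":[-0.1,0,-0.016]},{"xyz":[-19,-4,90],"rot":[-0.1,0,-0.016]},{"xyz":[-19,-4,90],"rot":[-0.1,0,-0.016]},{"xyz":[-19,-4,90],"rot":[-0.1,0,-0.016]}]' 139; python3 -c "
from h import *
cv2.imwrite('pics/t2.png',cv2.resize(ctrl.get_image('wrist')[100:400,160:500,::-1],None,fx=2,fy=2))
q,r,o=pose();print(q,r.inv().apply(np.array([387.5,-282.5,6])-q),o['width'],r.as_matrix().round(3))
"
```

```text
t: 2.92
ee_pos: [389.4, -282.8, 41.1]
orientation: [2.041, 2.295, 0.114]
ft_force: [0.1, 0.7, 0.1]
width: 40.8
grasp_force: 0.0
[ 389.37567724 -282.9658819    41.2863925 ] [ 0.752572   -5.36399062 34.92171168] 40.50171806522459 [[-0.116  0.988  0.101]
 [ 0.993  0.116  0.01 ]
 [-0.002  0.101 -0.995]]
```

View pics/t2.png

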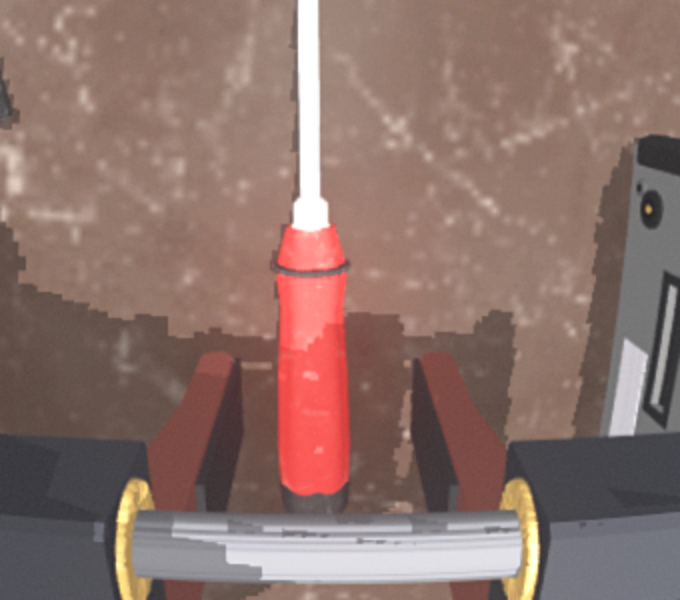

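The crop shows the red handle at (313,400), between the open fingers at (228,360) and (430,360). It leans slightly left, which agrees with the computed -5 mm shift in tool y. I descend and close.

```bash
python3 -m inch '[{"xyz":[1,-5,15],"rot":[0,0,0]},{"xyz":[1,-5,25],"rot":[0,0,0]},{"xyz":[1,-5,32],"rot":[0,0,0]},{"xyz":[1,-5,35],"rot":[0,0,0]},{"xyz":[1,-5,35],"rot":[0,0,0]},{"xyz":[1,-5,35],"rot":[0,0,0]}]' ; python3 -m inch '[{"xyz":[0,0,0],"rot":[0,0,0]},{"xyz":[0,0,0],"rot":[0,0,0]},{"xyz":[0,0,0],"rot":[0,0,0]},{"xyz":[0,0,0],"rot":[0,0,0]},{"xyz":[0,0,0],"rot":[0,0,0]},{"xyz":[0,0,0],"rot":[0,0,0]}]' 255
```

```text
t: 3.47
ee_pos: [387.1, -282.0, 5.0]
orientation: [2.043, 2.295, 0.114]
ft_force: [-0.5, -0.7, 1.5]
width: 39.8
grasp_force: 0.0
t: 3.97
ee_pos: [387.1, -282.2, 5.3]
orientation: [2.043, 2.294, 0.114]
ft_force: [-0.4, 0.6, 3.6]
width: 20.3
grasp_force: 30.0
```

```bash
python3 -m inch '[{"xyz":[0,1,-8],"rot":[0,0,0]},{"xyz":[0,3,-25],"rot":[0,0,0]},{"xyz":[0,5,-45],"rot":[0,0,0]},{"xyz":[2,-10,-62],"rot":[0.03,0,0]},{"xyz":[4,-20,-64],"rot":[0.06,0,0]},{"xyz":[4,-31,-64],"rot":[0.1,0,0]},{"xyz":[4,-31,-64],"rot":[0.1,0,0]},{"xyz":[4,-31,-64],"rot":[0.1,0,0]},{"xyz":[4,-31,-64],"rot":[0.1,0,0]},{"xyz":[4,-31,-64],"rot":[0.1,0,0]}]'; python3 -c "
from h import *
q,r,o=pose();print(q,r.as_matrix().round(3))
go((349,-279.5,55),-1.477)
"
```

```text
t: 4.8
ee_pos: [349.7, -282.3, 65.6]
orientation: [2.089, 2.346, 0.0]
ft_force: [0.5, -0.4, -0.2]
width: 20.1
grasp_force: 30.0
[ 349.70560682 -282.25828248   65.55086011] [[-0.116  0.993  0.001]
 [ 0.993  0.116 -0.001]
 [-0.001  0.001 -1.   ]]
xyz [ 2.8 -0.4 10.5] rot [ 1.000e-03 -0.000e+00  1.593e+00]
```

```bash
python3 -m inch '[{"xyz":[0,0,0],"rot":[0,0,0.06]},{"xyz":[0,0,0],"rot":[0,0,0.18]},{"xyz":[0,0,0],"rot":[0,0,0.3]},{"xyz":[0,0,0],"rot":[0,0,0.42]},{"xyz":[0,0,0],"rot":[0,0,0.54]},{"xyz":[0,0,0],"rot":[0,0,0.66]},{"xyz":[0,0,0],"rot":[0,0,0.78]},{"xyz":[0,0,0],"rot":[0,0,0.9]},{"xyz":[0,0,0],"rot":[0,0,1.02]},{"xyz":[0,0,0],"rot":[0,0,1.14]},{"xyz":[0,0,0],"rot":[0,0,1.26]},{"xyz":[0,0,0],"rot":[0,0,1.38]}]'; python3 -m inch '[{"xyz":[0,0,0],"rot":[0,0,0.1]},{"xyz":[0,0,0],"rot":[0,0,0.17]},{"xyz":[0,0,0],"rot":[0,0,0.213]},{"xyz":[0,0,0],"rot":[0,0,0.213]},{"xyz":[0,0,0],"rot":[0,0,0.213]},{"xyz":[0,0,0],"rot":[0,0,0.213]}]'
python3 - <<'E'
from h import *
import pickle
q,r,o=pose();print(q,r.as_matrix().round(3)); go((349,-279.5,55),-1.477)
m=ctrl.camera_model('wrist'); im=ctrl.get_image('wrist')[:,:,::-1]; t=ctrl.get_image('top')[:,:,::-1]
pickle.dump(m,open('m2.pkl','wb'))
cv2.imwrite('pics/w2f.png',im); cv2.imwrite('pics/t2f.png',t)
a=cv2.resize(im[60:360,150:490],None,fx=2,fy=2,interpolation=cv2.INTER_CUBIC)
cv2.imwrite('pics/w2.png',a)
E
```

```text
t: 5.8
ee_pos: [349.6, -282.2, 65.4]
orientation: [3.106, 0.471, 0.0]
ft_force: [-0.4, -0.2, -0.7]
width: 20.6
grasp_force: 30.0
t: 6.3
ee_pos: [349.5, -282.3, 65.5]
orientation: [3.137, 0.149, 0.0]
ft_force: [0.4, -0.1, -0.9]
width: 20.2
grasp_force: 30.0
[ 349.51146336 -282.2780697    65.51544121] [[ 0.995  0.095  0.   ]
 [ 0.095 -0.995 -0.001]
 [ 0.     0.001 -1.   ]]
xyz [-0.2 -2.8 10.5] rot [ 0.001 -0.     0.001]
```

View pics/w2.png

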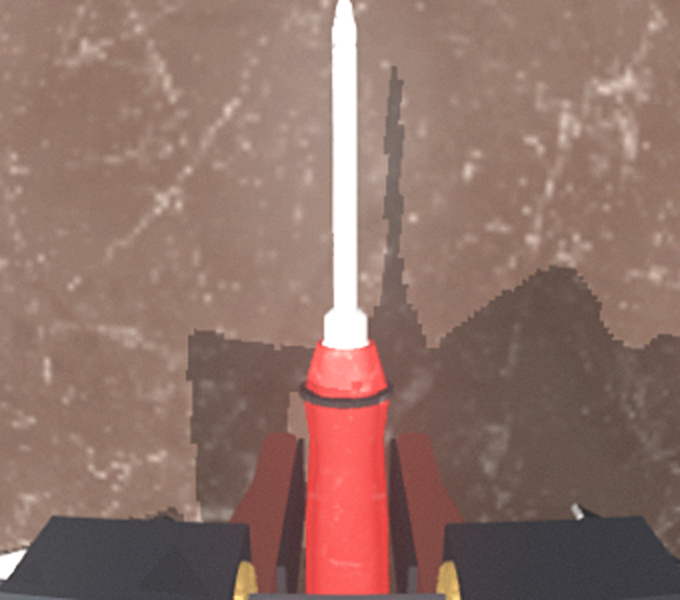

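The crop shows the driver held straight along the tool axis, with its tip at (344,5) in the crop, i.e. (322,62) in the full picture. I bring it level with the slot, about 10 mm short of it.

```bash
python3 -m inch '[{"xyz":[3,-1,10],"rot":[0,0,0]},{"xyz":[6,-2,20],"rot":[0,0,0]},{"xyz":[10,-3,30],"rot":[0,0,0]},{"xyz":[13,-3,34],"rot":[0,0,0]},{"xyz":[15,-3,34.7],"rot":[0,0,0]},{"xyz":[15,-3,34.7],"rot":[0,0,0]},{"xyz":[15,-3,34.7],"rot":[0,0,0]},{"xyz":[15,-3,34.7],"rot":[0,0,0]}]'
python3 - <<'E'
from h import *
import pickle
q,r,o=pose();print(q,r.as_matrix().round(3))
m2=pickle.load(open('m2.pkl','rb')); print('tip@70.7',at('wrist',(322,61),70.7,m2), 'exp', np.array([349.5,-282.3])+106.5*np.array([.995,.095]))
m=ctrl.camera_model('wrist'); im=ctrl.get_image('wrist')[:,:,::-1]
pickle.dump(m,open('m3.pkl','wb')); cv2.imwrite('pics/w3f.png',im)
for P in [(480,-267,36),(478.3,-249,36),(481.7,-285,36)]: print(proj('wrist',P,m)*4-np.array([230*4,0]))
cv2.imwrite('pics/w3.png',cv2.resize(im[0:120,230:430],None,fx=4,fy=4,interpolation=cv2.INTER_CUBIC))
s=ctrl.get_image('scene')[:,:,::-1]; cv2.imwrite('pics/s3.png',s)
E
```

```text
t: 7.07
ee_pos: [364.2, -278.0, 31.1]
orientation: [3.137, 0.147, 0.0]
ft_force: [0.9, -0.3, -0.8]
width: 20.1
grasp_force: 30.0
[ 364.22397251 -278.00273155   31.09800657] [[ 0.996  0.094  0.   ]
 [ 0.094 -0.996 -0.001]
 [ 0.     0.001 -1.   ]]
tip@70.7 [ 454.76667545 -271.37436313   70.7       ] exp [ 455.4675 -272.1825]
[375.11586747 150.18951835]
[200.91146605 153.46137471]
[549.16444756 153.9080977 ]
```

View pics/w3.png

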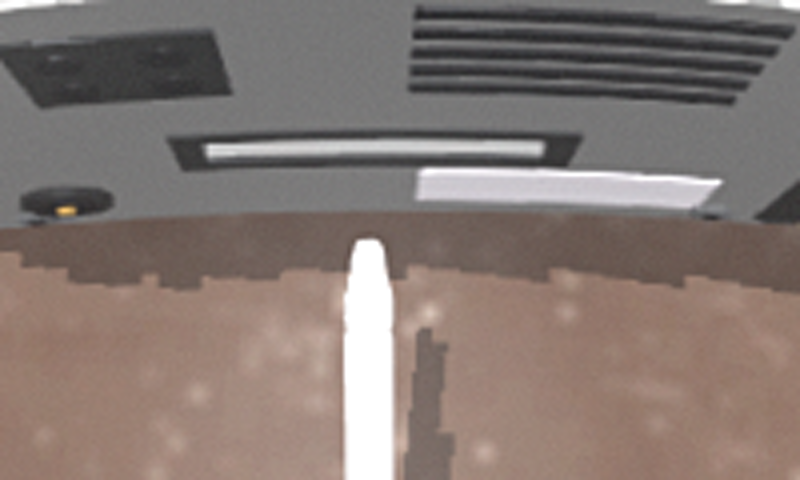

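The crop shows the slot as the light strip from (204,150) to (545,150). Its centre is at 374, and my estimate projects to 375. The tip at (369,240) is 0.6 mm off centre. I go in gently with a check just inside the mouth.

```bash
python3 -m inch '[{"xyz":[3,0.5,0.3],"rot":[0,0,0]},{"xyz":[6,0.5,0.3],"rot":[0,0,0]},{"xyz":[8,0.5,0.3],"rot":[0,0,0]},{"xyz":[10,0.5,0.3],"rot":[0,0,0]},{"xyz":[11,0.5,0.3],"rot":[0,0,0]},{"xyz":[12,0.5,0.3],"rot":[0,0,0]},{"xyz":[12,0.5,0.3],"rot":[0,0,0]}]'; python3 -m inch '[{"xyz":[1,0,0],"rot":[0,0,0]},{"xyz":[2,0,0],"rot":[0,0,0]},{"xyz":[3,0,0],"rot":[0,0,0]},{"xyz":[4,0,0],"rot":[0,0,0]},{"xyz":[4,0,0],"rot":[0,0,0]}]'; python3 -m inch '[{"xyz":[1,0,0],"rot":[0,0,0]},{"xyz":[2,0,0],"rot":[0,0,0]},{"xyz":[3,0,0],"rot":[0,0,0]},{"xyz":[3,0,0],"rot":[0,0,0]}]'
```

```text
t: 7.75
ee_pos: [376.3, -277.3, 30.6]
orientation: [3.137, 0.148, 0.0]
ft_force: [-0.1, 0.7, -0.9]
width: 20.5
grasp_force: 30.0
t: 8.17
ee_pos: [380.3, -277.0, 30.7]
orientation: [3.137, 0.147, 0.0]
ft_force: [-0.0, 0.1, -1.4]
width: 20.5
grasp_force: 30.0
t: 8.5
ee_pos: [383.4, -276.7, 30.7]
orientation: [3.137, 0.147, 0.0]
ft_force: [0.2, 0.1, -0.7]
width: 20.2
grasp_force: 30.0
```

```bash
for i in 1 2 3; do python3 -m inch '[{"xyz":[1,0,0],"rot":[0,0,0]},{"xyz":[2,0,0],"rot":[0,0,0]},{"xyz":[3,0,0],"rot":[0,0,0]},{"xyz":[3,0,0],"rot":[0,0,0]}]' | grep -E 'ee_pos|ft_f'; done
```

```text
ee_pos: [386.4, -276.4, 30.7]
ft_force: [0.4, -1.2, -0.9]
ee_pos: [388.5, -275.8, 30.4]
ft_force: [-2.5, -1.3, -0.7]
ee_pos: [391.3, -275.4, 30.4]
ft_force: [-5.2, -1.2, -1.1]
```

```bash
cat > chk.py <<'E'
from h import *
a=cv2.imread('pics/t2f.png')[155:190,355:405].astype(float); b=ctrl.get_image('top')[155:190,355:405,::-1].astype(float)
print('diff',abs(a-b).mean().round(2), pose()[2]['ft_force'].round(1))
E
python3 chk.py; for i in 1 2; do python3 -m inch '[{"xyz":[0.5,0,0],"rot":[0,0,0]},{"xyz":[1,0,0],"rot":[0,0,0]},{"xyz":[1,0,0],"rot":[0,0,0]}]' | grep -E 'ee_pos|ft_f'; python3 chk.py; done
```

```text
diff 50.8 [-4.8 -1.4 -0.4]
ee_pos: [392.1, -275.3, 30.3]
ft_force: [-5.6, -1.1, 0.5]
diff 51.11 [-6.1 -1.7 -0.7]
ee_pos: [393.0, -275.1, 30.3]
ft_force: [-6.4, -1.9, -0.6]
diff 51.47 [-5.7 -0.9 -1.5]
```

Run:
```python
from h import *
s=ctrl.get_image('scene')[:,:,::-1]; a=cv2.imread('pics/s3.png'); cv2.imwrite('pics/s4.png',s)
t=ctrl.get_image('top')[:,:,::-1]
v=np.hstack([cv2.resize(x[160:300,340:470],None,fx=3,fy=3) for x in (a,s)]); 
w=cv2.resize(t[110:230,310:470],None,fx=1.1,fy=1.1)
v[-w.shape[0]:,-w.shape[1]:]=w
cv2.imwrite('pics/v4.png',v)
print(proj('scene',(529,-263,86)),[abs(a.astype(float)-s)[r:r+10,380:430].mean().round(1) for r in range(180,260,10)])
```

```text
[399.87837333 218.57990694] [np.float64(86.4), np.float64(34.2), np.float64(11.3), np.float64(73.8), np.float64(45.4), np.float64(38.0), np.float64(25.0), np.float64(9.7)]
```

View pics/v4.png

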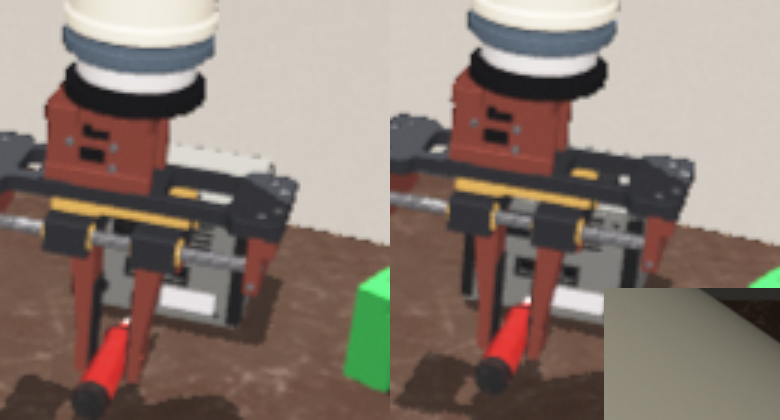

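The crop shows the driver in the slot, but the hand and arm hide the meter's top in both fixed cameras. I carry on by force in half-millimetre steps.

```bash
for i in 1 2 3 4; do python3 -m inch '[{"xyz":[0.5,0,0],"rot":[0,0,0]},{"xyz":[0.5,0,0],"rot":[0,0,0]}]' | grep -E 'ee_pos|ft_f'; done
```

```text
ee_pos: [393.5, -275.1, 30.3]
ft_force: [-6.2, -2.4, -1.4]
ee_pos: [393.9, -275.0, 30.3]
ft_force: [-6.0, -2.1, -1.8]
ee_pos: [394.4, -275.0, 30.3]
ft_force: [-5.6, -0.6, -1.5]
ee_pos: [394.8, -274.9, 30.2]
ft_force: [-5.9, -1.5, -0.8]
```

```bash
for i in 1 2 3; do python3 -m inch '[{"xyz":[0.4,0,0],"rot":[0,0,0]},{"xyz":[0.4,0,0],"rot":[0,0,0]}]' | grep -E 'ee_pos|ft_f'; done
```

```text
ee_pos: [395.1, -274.8, 30.2]
ft_force: [-6.3, -1.7, -0.9]
ee_pos: [395.5, -274.7, 30.2]
ft_force: [-7.6, -1.6, -1.1]
ee_pos: [395.8, -274.7, 30.2]
ft_force: [-6.7, -2.6, -1.8]
```

```bash
python3 -m inch '[{"xyz":[-3,0,0],"rot":[0,0,0]},{"xyz":[-8,0,0],"rot":[0,0,0]},{"xyz":[-14,0,0],"rot":[0,0,0]},{"xyz":[-20,0,0],"rot":[0,0,0]},{"xyz":[-27,0,0],"rot":[0,0,0]},{"xyz":[-31.6,0,0],"rot":[0,0,0]},{"xyz":[-31.6,0,0],"rot":[0,0,0]},{"xyz":[-31.6,0,0],"rot":[0,0,0]},{"xyz":[-31.6,0,0],"rot":[0,0,0]}]'
python3 - <<'E'
from h import *
s=ctrl.get_image('scene')[:,:,::-1].astype(float); a=cv2.imread('pics/s3.png').astype(float); cv2.imwrite('pics/s5.png',s)
D=abs(s-a).max(2)>60
n,l,st,c=cv2.connectedComponentsWithStats(D.astype('uint8'))
print([(list(map(int,st[i])),c[i].round()) for i in range(1,n) if st[i][4]>15])
print(proj('scene',(529,-263,110)),proj('scene',(529,-295,110)),proj('scene',(529,-231,110)))
E
```

```text
t: 12.17
ee_pos: [366.1, -278.5, 30.8]
orientation: [3.137, 0.147, 0.001]
ft_force: [-0.0, 0.2, -0.4]
width: 20.2
grasp_force: 30.0
[([395, 200, 23, 18, 257], array([406., 210.]))]
[401.06320447 207.38021995] [417.07260454 210.5636738 ] [385.44996426 204.27554211][ WARN:0@0.569] global loadsave.cpp:1063 imwrite_ Unsupported depth image for selected encoder is fallbacked to CV_8U.
```

The only change in the scene picture is at the battery's popped position, around (406,210), so the battery is up. I lay the driver down.

```bash
python3 -m inch '[{"xyz":[-8,0,0],"rot":[0,0,0]},{"xyz":[-16,0,5],"rot":[0,0,0]},{"xyz":[-20,0,12],"rot":[0,0,0]},{"xyz":[-20,0,18],"rot":[0,0,0]},{"xyz":[-20,0,22],"rot":[0,0,0]},{"xyz":[-20,0,24],"rot":[0,0,0]},{"xyz":[-20,0,25],"rot":[0,0,0]},{"xyz":[-20,0,25],"rot":[0,0,0]},{"xyz":[-20,0,25],"rot":[0,0,0]},{"xyz":[-20,0,25],"rot":[0,0,0]}]'
```

```text
t: 13.05
ee_pos: [346.2, -280.3, 5.6]
orientation: [3.137, 0.148, 0.001]
ft_force: [-0.4, 0.2, -0.5]
width: 20.4
grasp_force: 30.0
```

```bash
python3 -m inch '[{"xyz":[0,0,0.3],"rot":[0,0,0]},{"xyz":[0,0,0.5],"rot":[0,0,0]},{"xyz":[0,0,0.5],"rot":[0,0,0]}]';  python3 -m inch '[{"xyz":[0,0,0],"rot":[0,0,0]},{"xyz":[0,0,0],"rot":[0,0,0]},{"xyz":[0,0,0],"rot":[0,0,0]},{"xyz":[0,0,0],"rot":[0,0,0]},{"xyz":[0,0,-10],"rot":[0,0,0]},{"xyz":[0,0,-30],"rot":[0,0,0]},{"xyz":[0,0,-65],"rot":[0,0,0]},{"xyz":[0,0,-100],"rot":[0,0,0]},{"xyz":[0,0,-140],"rot":[0,0,0]},{"xyz":[0,0,-180],"rot":[0,0,0]},{"xyz":[0,0,-180],"rot":[0,0,0]},{"xyz":[0,0,-180],"rot":[0,0,0]}]' 60
python3 -c "
from h import *
go((525,-264.5,210),0.094)"
```

```text
t: 13.3
ee_pos: [346.1, -280.3, 5.3]
orientation: [3.137, 0.147, 0.001]
ft_force: [1.2, 0.9, 2.1]
width: 20.4
grasp_force: 30.0
t: 14.3
ee_pos: [347.0, -281.0, 187.9]
orientation: [3.133, 0.147, 0.007]
ft_force: [-0.1, 0.4, 0.2]
width: 66.7
grasp_force: 0.0
xyz [178.9   0.3 -21.3] rot [ 8.000e-03  1.000e-03 -1.571e+00]
```

```bash
python3 -m inch '[{"xyz":[15,0,-20],"rot":[0,0,-0.06]},{"xyz":[30,0,-20],"rot":[0,0,-0.18]},{"xyz":[45,0,-20],"rot":[0,0,-0.3]},{"xyz":[60,0,-20],"rot":[0,0,-0.42]},{"xyz":[75,0,-20],"rot":[0,0,-0.54]},{"xyz":[90,0,-20],"rot":[0,0,-0.66]},{"xyz":[105,0,-20],"rot":[0,0,-0.78]},{"xyz":[120,0,-20],"rot":[0,0,-0.9]},{"xyz":[135,0,-20],"rot":[0,0,-1.02]},{"xyz":[150,0,-20],"rot":[0,0,-1.14]},{"xyz":[165,0,-20],"rot":[0,0,-1.26]},{"xyz":[178,0,-20],"rot":[0,0,-1.38]}]'; python3 -c "
from h import *
print(at('top',(380.8,169.4),86))
go((525,-264.5,210),0.094)"
```

```text
t: 15.3
ee_pos: [522.8, -262.6, 203.0]
orientation: [-2.318, -2.116, 0.003]
ft_force: [-0.1, -0.3, -0.6]
width: 67.0
grasp_force: 0.0
[ 525.23901329 -264.31428614   86.        ]
xyz [-1.7  2.3 -7. ] rot [-0.003 -0.001 -0.185]
```

```bash
python3 -m inch '[{"xyz":[-1,1,0],"rot":[0,0,-0.1]},{"xyz":[-2,2,0],"rot":[0,0,-0.185]},{"xyz":[-2,2,0],"rot":[0,0,-0.185]},{"xyz":[-2,2,0],"rot":[0,0,-0.185]},{"xyz":[-2,2,0],"rot":[0,0,-0.185]}]'
python3 - <<'E'
from h import *
import pickle
go((525,-264.5,205),0.094)
m=ctrl.camera_model('wrist'); im=ctrl.get_image('wrist')[:,:,::-1]; pickle.dump(m,open('m5.pkl','wb')); cv2.imwrite('pics/w5f.png',im)
d=np.array([[.9956,-.0939],[.0939,.9956]])
for s in [(-14,-32),(-14,32),(14,32),(14,-32)]:
    p=np.array([525,-264.5])+d@np.array(s); print(s,(proj('wrist',(*p,110),m)-[160,100])*2)
cv2.imwrite('pics/w5.png',cv2.resize(im[100:400,160:500],None,fx=2,fy=2,interpolation=cv2.INTER_CUBIC))
E
```

```text
t: 15.72
ee_pos: [524.1, -265.2, 204.1]
orientation: [-2.124, -2.313, 0.002]
ft_force: [-0.2, -1.1, 0.5]
width: 67.2
grasp_force: 0.0
xyz [ 0.7  0.9 -0.9] rot [-0.002 -0.    -0.009]
(-14, -32) [295.73542164 368.86766307]
(-14, 32) [292.11088807 197.66139644]
(14, 32) [372.75660957 197.08120108]
(14, -32) [371.19191981 368.29630721]
```

View pics/w5.png

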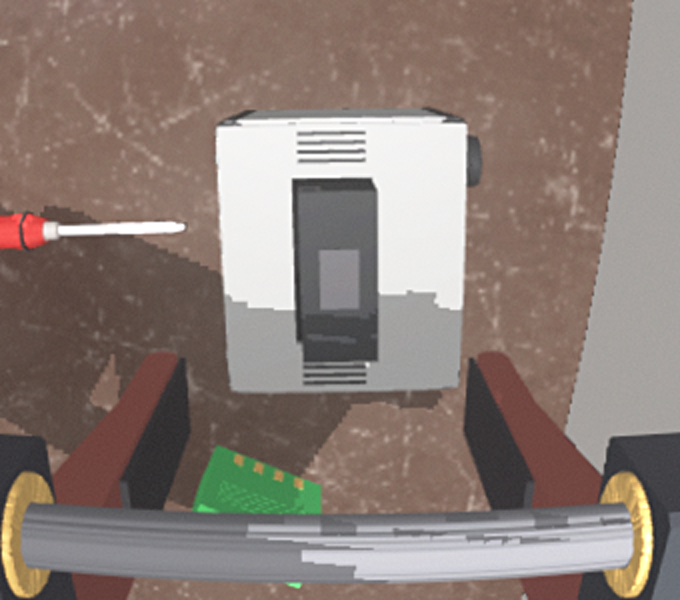

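The crop shows the popped grey battery with its cap spanning about (301,190) to (378,360), about 2 mm right of and 2.5 mm above my prediction. The screwdriver lies flat on the left. I correct by that amount and descend to 4 mm above the meter's top.

```bash
python3 -m inch '[{"xyz":[1,1,20],"rot":[0,0,-0.009]},{"xyz":[3,3,50],"rot":[0,0,-0.009]},{"xyz":[3,3,80],"rot":[0,0,-0.009]},{"xyz":[3,3,100],"rot":[0,0,-0.009]},{"xyz":[3,3,110],"rot":[0,0,-0.009]},{"xyz":[3,3,114],"rot":[0,0,-0.009]},{"xyz":[3,3,114],"rot":[0,0,-0.009]},{"xyz":[3,3,114],"rot":[0,0,-0.009]}]'; python3 -m inch '[{"xyz":[0,0,0],"rot":[0,0,0]},{"xyz":[0,0,0],"rot":[0,0,0]},{"xyz":[0,0,0],"rot":[0,0,0]},{"xyz":[0,0,0],"rot":[0,0,0]},{"xyz":[0,0,0],"rot":[0,0,0]},{"xyz":[0,0,0],"rot":[0,0,0]},{"xyz":[0,0,0],"rot":[0,0,0]}]' 255
```

```text
t: 16.43
ee_pos: [528.2, -262.7, 92.1]
orientation: [2.11, 2.325, -0.0]
ft_force: [0.2, -0.6, 0.4]
width: 67.4
grasp_force: 0.0
t: 17.02
ee_pos: [527.8, -262.4, 91.3]
orientation: [2.11, 2.326, -0.001]
ft_force: [0.6, 0.1, 1.3]
width: 27.9
grasp_force: 30.0
```

```bash
python3 -m inch '[{"xyz":[0,0,-5],"rot":[0,0,0]},{"xyz":[0,0,-12],"rot":[0,0,0]},{"xyz":[0,0,-20],"rot":[0,0,0]},{"xyz":[0,0,-30],"rot":[0,0,0]},{"xyz":[0,0,-40],"rot":[0,0,0]},{"xyz":[0,0,-50],"rot":[0,0,0]},{"xyz":[0,0,-60],"rot":[0,0,0]},{"xyz":[0,0,-75],"rot":[0,0,0]},{"xyz":[0,0,-90],"rot":[0,0,0]},{"xyz":[0,0,-90],"rot":[0,0,0]},{"xyz":[0,0,-90],"rot":[0,0,0]}]'
python3 - <<'E'
from h import *
im=cv2.imread('pics/top1.png'); g=cv2.cvtColor(im,cv2.COLOR_BGR2GRAY)
M=(g[155:230,212:300]<45).astype('uint8'); n,l,st,c=cv2.connectedComponentsWithStats(M); k=1+st[1:,4].argmax()
r=cv2.minAreaRect(np.argwhere(l==k)[:,::-1].astype('float32')); print(r)
u=np.array(r[0])+[212,155]; print(u,at('top',u,15))
for b in cv2.boxPoints(r): print(at('top',b+[212,155],26).round())
go((494,-13,180),0.0)
E
```

```text
t: 17.93
ee_pos: [527.9, -262.6, 182.3]
orientation: [2.109, 2.324, -0.0]
ft_force: [0.5, 1.0, -1.6]
width: 27.6
grasp_force: 30.0
((31.42389678955078, 22.580612182617188), (34.0222053527832, 70.43270111083984), 50.946861267089844)
[243.42389679 177.58061218] [528.73702708  17.14156021  15.        ]
[505.  94.  26.]
[604. -16.  26.]
[546. -64.  26.]
[449.  46.  26.]
xyz [251.7  -9.6   1.8] rot [0.002 0.002 0.097]
```

```bash
python3 -m inch '[{"xyz":[20,-1,0],"rot":[0,0,0.03]},{"xyz":[50,-2,0],"rot":[0,0,0.06]},{"xyz":[80,-3,0],"rot":[0,0,0.09]},{"xyz":[110,-5,0],"rot":[0,0,0.09]},{"xyz":[140,-6,0],"rot":[0,0,0.09]},{"xyz":[170,-7,0],"rot":[0,0,0.09]},{"xyz":[200,-8,0],"rot":[0,0,0.09]},{"xyz":[225,-9,0],"rot":[0,0,0.09]},{"xyz":[242,-10,0],"rot":[0,0,0.09]},{"xyz":[252,-10,0],"rot":[0,0,0.09]},{"xyz":[252,-10,0],"rot":[0,0,0.09]},{"xyz":[252,-10,0],"rot":[0,0,0.09]}]'
python3 - <<'E'
from h import *
q,r,o=pose()
C=np.array([at('top',u,26)[:2] for u in [(224,167),(286,166),(287,216),(227,217)]]); print(C.round(),C.mean(0))
go((494,-13,100),0.0)
# tray dark pixels in wrist image
m=ctrl.camera_model('wrist'); im=ctrl.get_image('wrist')[:,:,::-1]; cv2.imwrite('pics/w6f.png',im)
for s in [(54,64),(-54,64)]:
    u=proj('wrist',(494+s[0],-13+s[1],26),m).astype(int); print(u)
g=cv2.cvtColor(im,cv2.COLOR_BGR2GRAY)
u=proj('wrist',(494,40,10),m).astype(int); row=g[u[1]]; print(u,row[150:500:6])
u=proj('wrist',(494,51,26),m).astype(int); print(u,g[max(u[1]-40,0):u[1]+20:2,u[0]])
E
```

```text
t: 18.93
ee_pos: [493.1, -12.6, 180.6]
orientation: [2.212, 2.23, -0.002]
ft_force: [-0.6, 0.0, -1.2]
width: 27.6
grasp_force: 30.0
[[548.  57.]
 [552. -73.]
 [444. -79.]
 [440.  45.]] [495.81533807 -12.48379362]
xyz [-0.4  0.9 80.6] rot [-0.001  0.001  0.008]
[390 151]
[262 150]
[326 162] [148 141 138 144 145 179 146 146 157 152 146 147 146 146 149 140 146 138
 134 107  89 129 128 126 126 125 123 124 123 121 121 120 121 119 118 118
 116 118 114  55 105 121 123 124 125 135 125 128 129 129 128 127 123 126
 127 129 124 124 129]
[326 150] [125 135 129 121 123 122 131 146 141 130 126 123 123 123 121 123 126 109
 132 111  82  83  97 124 124 121 122 121 123 120]
```

```bash
python3 -m inch '[{"xyz":[0,2,15],"rot":[0,0,0]},{"xyz":[0,2,40],"rot":[0,0,0]},{"xyz":[0,2,65],"rot":[0,0,0]},{"xyz":[0,2,90],"rot":[0,0,0]},{"xyz":[0,2,108],"rot":[0,0,0]},{"xyz":[0,2,120],"rot":[0,0,0]},{"xyz":[0,2,127],"rot":[0,0,0]},{"xyz":[0,2,130],"rot":[0,0,0]},{"xyz":[0,2,131],"rot":[0,0,0]},{"xyz":[0,2,131],"rot":[0,0,0]},{"xyz":[0,2,131],"rot":[0,0,0]}]'; for i in 1 2; do python3 -m inch '[{"xyz":[0,0,0.5],"rot":[0,0,0]},{"xyz":[0,0,1],"rot":[0,0,0]},{"xyz":[0,0,1],"rot":[0,0,0]}]' | grep -E 'ee_pos|ft_f'; done
```

```text
t: 19.9
ee_pos: [495.9, -12.8, 50.7]
orientation: [2.213, 2.228, 0.001]
ft_force: [-0.2, 0.4, -1.8]
width: 27.4
grasp_force: 30.0
ee_pos: [495.5, -12.5, 49.3]
ft_force: [0.4, 0.5, -1.5]
ee_pos: [495.3, -12.5, 47.9]
ft_force: [0.0, 0.6, -1.8]
```

```bash
for i in 1 2 3 4; do python3 -m inch '[{"xyz":[0,0,0.3],"rot":[0,0,0]},{"xyz":[0,0,0.7],"rot":[0,0,0]},{"xyz":[0,0,0.7],"rot":[0,0,0]}]' | grep -E 'ee_pos|ft_f'; done
```

```text
ee_pos: [495.2, -12.5, 47.1]
ft_force: [0.1, 0.0, 0.1]
ee_pos: [495.2, -12.6, 46.4]
ft_force: [1.1, 0.5, -0.7]
ee_pos: [495.3, -12.6, 46.3]
ft_force: [-1.7, 0.5, 5.4]
ee_pos: [495.3, -12.6, 46.3]
ft_force: [-3.9, -0.2, 15.1]
```

```bash
python3 -m inch '[{"xyz":[0,0,-0.6],"rot":[0,0,0]},{"xyz":[0,0,-1],"rot":[0,0,0]},{"xyz":[0,0,-1],"rot":[0,0,0]}]' | grep ft_f; python3 -m inch '[{"xyz":[0,0,0],"rot":[0,0,0]},{"xyz":[0,0,0],"rot":[0,0,0]},{"xyz":[0,0,0],"rot":[0,0,0]},{"xyz":[0,0,0],"rot":[0,0,0]},{"xyz":[0,0,-5],"rot":[0,0,0]},{"xyz":[0,0,-20],"rot":[0,0,0]},{"xyz":[0,0,-50],"rot":[0,0,0]},{"xyz":[0,0,-85],"rot":[0,0,0]},{"xyz":[0,0,-120],"rot":[0,0,0]},{"xyz":[0,0,-150],"rot":[0,0,0]},{"xyz":[0,0,-150],"rot":[0,0,0]},{"xyz":[0,0,-150],"rot":[0,0,0]}]' 90
python3 - <<'E'
from h import *
w=ctrl.get_image('wrist')[:,:,::-1]; s=ctrl.get_image('scene')[:,:,::-1]
v=np.hstack([cv2.resize(w,(400,300)),cv2.resize(s[170:320,220:420],(400,300))])
cv2.imwrite('pics/fin.png',v); print(pose()[2]['t'])
E
```

```text
ft_force: [-1.1, 0.1, 3.6]
t: 22.65
ee_pos: [496.4, -12.5, 198.1]
orientation: [2.211, 2.226, 0.004]
ft_force: [1.2, -0.3, 0.4]
width: 57.0
grasp_force: 0.0
22.75
```

View pics/fin.png

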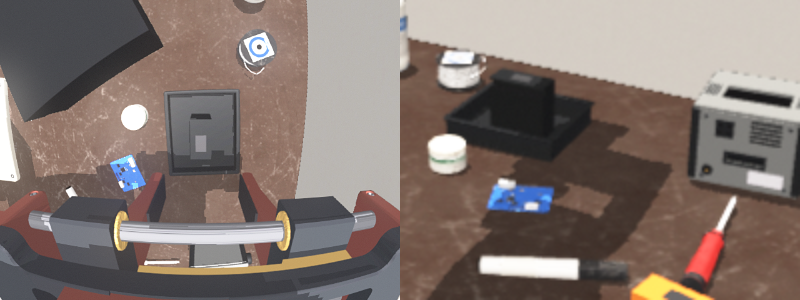

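The final view shows the battery upright in the tray at (525,105), the meter's bay empty at (755,90) and the driver flat on the bench at (710,240). The jar, board and spool have not moved.

```bash
python3 -c "
from workcell import ctrl
print(ctrl.close_job())"
```

```text
the job is handed in; nothing more can be done
None
```

I handed the job in at about 23 s: the latch was released with about 8 N of push, the screwdriver lies flat on the bench, the battery stands upright in the tray, and the jar, board and spool are where they were.

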